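# Dispense one battery pack into a tray from the twist-lock stack

## Robot

A 6-joint arm with a two-finger parallel gripper is mounted at the origin on the work surface. World frame = base frame: x ahead of the robot, y to its left, z up, the work surface at z = 0. Lengths are in m, angles in degrees, forces in N, time in s.
With the tool pointing down it reaches from about 0.4 to 0.825 m from the base axis. Payload 7 kg.
Tool frame: the origin (TCP) lies at the very end of the fingers, on their centre line; the grasp point (between the pads) lies r.grip_depth behind it (r.grip_depth is the distance from the TCP to the grasp point, in m); z points along the fingers, y is the direction in which the jaws open and shut (so a half turn about z gives the same grasp; the last joint's range is limited). The gripper opens to 88 mm and grips with 3 to 60 N. Pads are 19 mm wide; open, the fingers measure 130 mm over their backs; the gripper's body (78 mm by 193 mm) begins 47 mm behind the grasp point.
Start: joints at [-47.149, 20.546, 0.682, 0, -70.136, -16.507], TCP at [0.3, -0.605, 0.227] pointing down, gripper open.
Joint ranges: [-176.03, 176.03], [-82.01, 121.73], [-58.28, 71.71], [-173.87, 95.51], [-174.79, -0.11], [-173.66, 173.66]. Speed limits (degrees/s): [136.94, 136.94, 172.46, 180, 180, 180].

## Interface

Orientations are given as [roll, pitch, yaw] about the fixed x, y, z axes, in that order (R = Rz(yaw) Ry(pitch) Rx(roll)).
In Python, from plant import r gives the robot as it stands. The module is installed in compiled form; this text tells all that it offers.
- The arm moves only by the tool step_arm, never from a script. Its argument "increments" is a list of rows, each a list of 3 entries, a list of its own where there are three numbers: the shift along the tool's x, y, z in m, then the turn, a rotation vector about the tool's x, y, z in rad, then the closure, from 0 (fully open) to 1 (shut). In form: [[[x, y, z], [wx, wy, wz], grip], ...]. A call has 1 to 10 rows; each row is the pose to reach, as a shift and turn from the pose commanded when the call began, along the tool's axes at that moment; what a row does not reach only later rows make up. A row lasts 1/10 s, in which the tool goes at most 50 mm and 8.59 degrees, less where a joint would pass 70% of its speed; a pose out of reach is approached as far as the arm can. A call with a gripper value outside its range is refused whole. The fingers move at their own pace and stop on an object; "force" is the grip in N (left out, the last holds). Time passes only in rows, so rows that repeat a pose let the fingers close. It gives the time, the measured TCP pose, the force and the opening at its end, in the units of the state.
- r.get_state(): the state, without advancing time (a new reading comes with each control period).
- r.capture(name): name is "side" or "top"; returns a dict with "color" (400x640x3 uint8, red, green, blue), "intrinsics" (3x3 intrinsics, pixels), "k1" (the pictures are not rectified: a ray, as slopes to the right and down, at radius r is drawn at 1 + k1 r^2 times it, then the intrinsics apply), "rvec" (rotation vector, rad) and "tvec" (3), from world to camera coordinates, as OpenCV has them. Camera axes: x right, y down, z forward; pixel columns grow to the right and rows downward; lengths in m; the calibration is good to about 2 mm. A picture is of the moment at which its call begins. There is no depth.
- r.close_job(): hands the job in, once; it reports no verdict.
The state is a dict: "time_s": time; "joints": joint angles; "qd": joint speeds; "joint_torque": joint torques, N m; "tcp_pos": TCP position; "eef_rot": TCP orientation; "contact_force": force on the tool from outside, world axes, zero at the start; "moment": the same for the moment, N m; "gripper_width": finger opening in m.
Only numpy, scipy, OpenCV 4.12 (cv2) and the standard library are available. Lean on these libraries where they do the work, as an engineer would, in place of code of your own. Each camera call takes 0.05 s, during which the arm holds its last target.

## Task

Free the top tray from the stack by twisting it clockwise while lifting, stand it on the bench under the dispenser's chute with its near rim up to the rubber bumper, and let go. Then push the dispenser's spring slide once all the way to its stop and let go of it there, so that it snaps back by itself and one battery pack drops into the tray. Be gentle enough that the dispenser does not shift along the bench, and leave the other things lying on the bench where they are.

Things in the scene. Friction and masses are not known exactly. Their poses are not given: they have to be found in the camera images.
- tray: Grey round tray, loose top one of the stack: 40 mm high, outer diameter 120 mm at the foot, 150 mm at the rim, 3 mm wall, inner floor 15 mm above the underside, 100 to 200 g. Origin: centre of the underside, z up; underside starts 66 mm above the bench. A hidden twist lock on its centre line holds it down: it rises about 2 mm, then is blocked.
- bar (a point): Top centre of the upright grip bar in the middle of the tray, 55 mm above the tray's underside: 50 mm long (tray x axis), 14 mm thick (tray y axis), rising 40 mm from the tray's floor. To unlock, turn the tray clockwise seen from above, about its centre.
- stack: Lower trays of the stack, same shape, screwed down, 75 mm high; origin: centre on the bench. After a clockwise turn somewhere between 10 and 70 degrees (unseen, to be felt) the top tray comes to a window about 17 degrees wide in which it lifts straight out; beyond it, it is blocked again. It turns freely and is clear once 10 mm up.
- dispenser: Grey dispenser, 3.2 kg, loose on rubber feet: over about 17 N along the bench can shift it. Its y axis is the way the slide is pushed, z up; origin on the bench under the magazine's centre. Housing 90 mm wide (x), y -158 to 28 mm, top at 95 mm; on it the aluminium magazine, 78 x 57 mm, top at 167 mm, holding three packs.
- chute_end (a point): Middle of the lower edge of the sloping chute at the dispenser's front, about 51 mm above the bench, y = 61 mm in the dispenser's frame; the chute is 74 mm wide, its two side cheeks reach to y = 76 mm at 59 mm or more above the bench. Below it a rubber bumper, 22 to 38 mm high, stands out to y = 45 mm.
- spot (a point): Point on the bench where the tray's centre belongs: x = 0, y = 123 mm in the dispenser's frame; the tray's rim is then 3 mm from the bumper and under the chute's end. The chute blocks lowering it straight down there: lower it 40 mm farther out (+y), then slide it in. Best with the grip bar across the chute (along dispenser x).
- handle (a point): Top centre of the slide's black upright handle behind the magazine, 154 mm above the bench: 14 mm thick across the slide (dispenser x), 24 mm along it (dispenser y), standing 42 mm up from the slide's steel plate (top at 112 mm). At home at y = -130 mm in the dispenser's frame.
- slide (a joint): Travel of the spring slide in m along the dispenser's +y: 0 at home, 0.062 at its stop. The spring pushes back with about 5 N at home, 9 N at the stop; let go there it snaps home in about 0.1 s. Pushing drives the lowest pack out of the magazine; the others drop down once the slide is home.
- pack0: Lowest grey battery pack in the magazine, 66 x 44 x 20 mm, about 90 g; origin at the centre of its underside.
- pack1: Second pack, alike, lying on the first.
- pack2: Third pack, alike, on top.
- meter: Red multimeter lying on the bench, 90 x 185 x 45 mm (bystander).
- breadboard: White breadboard, 55 x 165 x 9 mm (bystander).
- screwdriver: Screwdriver, 190 mm long (bystander).
- spool: Metal spool, 60 mm in diameter, 40 mm high (bystander).
Not all that is in view belongs to the job. Leave any green, orange or red look-alike of the tray alone.

How it is judged (in metres and radians):
On the way, in this order (a step that is already met when the one before it is completed fails the run):
1. the tray is lifted clear of the stack (height (world z) of tray above 0.085 m), for 0.1 s.
2. the tray stands upright on the bench under the chute, released (horizontal distance between tray and spot below 0.018 m and height (world z) of tray below 0.005 m and angle between tray's own z axis and vertical below 0.05 rad and contact force between the fingers and tray below 0.1 N), for 0.2 s.
3. the slide is pushed to its stop (within 3 mm) (value of joint slide above 0.059 m), for 0.05 s.
4. let go, the slide snaps back by itself (faster than 0.25 m/s) (velocity of joint slide below -0.25 m/s).
At the end, for the whole second after the job is handed in: The slide is home (within 3 mm); the first pack lies at rest in the tray; the other two are still in the magazine; the tray stands upright on the bench, released, within 25 mm of its place under the chute (value of joint slide below 0.003 m and horizontal distance between pack0 and tray below 0.072 m and z of pack0 in the frame of tray between 0.01 and 0.06 m and linear speed of each of pack0, tray below 0.02 m/s and z of pack1 in the frame of dispenser above 0.09 m and z of pack2 in the frame of dispenser above 0.105 m and horizontal distance between each of pack1, pack2 and dispenser below 0.01 m and horizontal distance between tray and spot below 0.025 m and height (world z) of tray below 0.005 m and angle between tray's own z axis and vertical below 0.05 rad); the robot touches nothing.
It fails at once if the dispenser is shoved more than 8 mm (distance of dispenser from where it was at the start of the episode above 0.008 m).
It fails at once if a bystander is moved more than 30 mm (distance of any of meter, breadboard, screwdriver, spool from where it was at the start of the episode above 0.03 m).
It also fails if it takes over 72 s, if anything falls off the work surface, if the arm or the gripper's body presses on something with over 40 N, if the wrist force passes 120 N, or if a joint passes its speed limit or range.

## Working session

There is one attempt and no reset: what is moved stays moved. The work goes in short steps, Python scripts to look and compute and a tool call to move; the robot and the scene stay as the last step left them, time stands still between calls to the robot, and variables do not carry over. Pictures are saved under pics/ and viewed, and the job is handed in when it is done.

Besides the shell and the picture viewer there is one more tool, called after "Call:" as name(argument=value, ...) on one line, values as JSON. step_arm: Moves the arm, as the interface text tells. Its arguments: {"type":"object","properties":{"increments":{"type":"array","items":{"type":"array"}},"force":{"type":"number"}},"required":["increments"]}

```bash
mkdir -p pics; python3 - <<'E'
from plant import r
import cv2
print(r.get_state(), r.grip_depth)
for n in("side","top"):
    c=r.capture(n); cv2.imwrite(f"pics/{n}0.png",c["color"][:,:,::-1]); print(n,c["intrinsics"],c["k1"],c["rvec"],c["tvec"])
E
```

```text
{'time_s': 0.0, 'joints': array([-4.71495813e+01,  2.05912697e+01,  6.33250088e-01, -1.89119341e-02,
       -7.01337761e+01, -1.65070256e+01]), 'qd': array([-0.03153649,  0.01952471,  0.07520701, -0.0056934 , -0.03611613,
       -0.02873016]), 'joint_torque': array([-2.41793219e-03, -5.82719028e+01,  2.93055797e+01,  6.99740231e+00,
        6.90367728e-03, -1.02625756e-04]), 'tcp_pos': array([ 0.2992919 , -0.60448617,  0.22562436]), 'eef_rot': array([ 1.79906936e+02, -9.03896821e-03, -1.53663041e+02]), 'contact_force': array([ 0.10463504, -0.47844485, -0.2200143 ]), 'moment': array([-0.0734515 ,  0.00305604,  0.00676029]), 'gripper_width': 0.08773394305423576} 0.0188
side [[382.9904458    0.         314.63874818]
 [  0.         382.9904458  196.15846679]
 [  0.           0.           1.        ]] -0.08622213490409746 [ 0.86599203 -2.30581664  1.34297206] [0.42115749 0.29891956 0.82638258]
top [[480.63803066   0.         328.4188252 ]
 [  0.         480.63803066 201.79154021]
 [  0.           0.           1.        ]] 0.0009339868487702184 [ 2.15023481 -2.12713031  0.19947934] [-0.02960622  0.55647175  1.52812805]
```

View pics/side0.png

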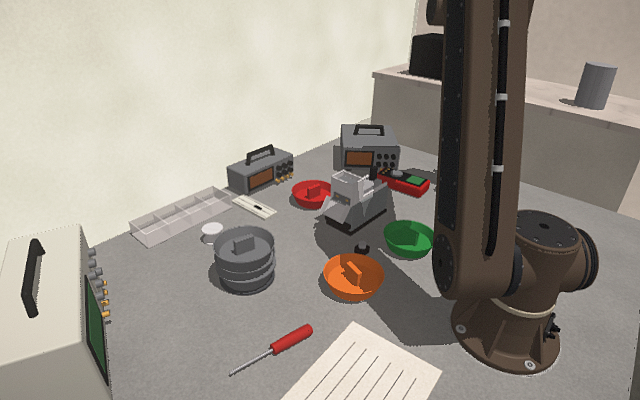

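View pics/top0.png

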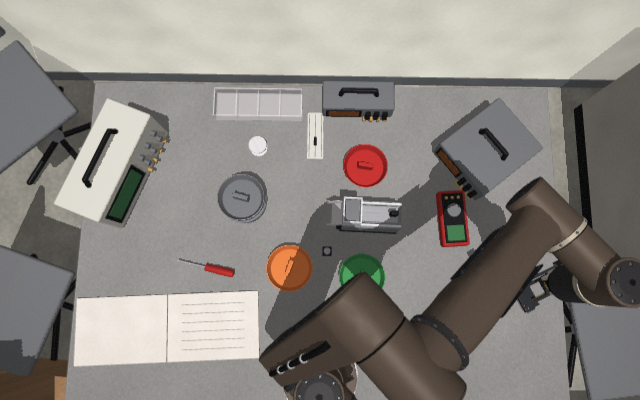

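The grey tray on the stack is at top (242,197) and side (244,255). The look-alikes are red (365,165), orange (289,267) and green (361,275). By colour and by the stack below it, I choose the grey one. Next, close crops of the stack and the dispenser.

```bash
python3 - <<'E'
import cv2,numpy as np
t=cv2.imread("pics/top0.png");s=cv2.imread("pics/side0.png")
def crop(im,x0,y0,x1,y1,k,n):cv2.imwrite(n,cv2.resize(im[y0:y1,x0:x1],None,fx=k,fy=k,interpolation=cv2.INTER_CUBIC))
crop(t,205,160,285,235,7,"pics/c1.png")
crop(t,320,185,410,240,8,"pics/c2.png")
crop(s,305,155,405,240,7,"pics/c3.png")
crop(s,200,215,290,300,7,"pics/c4.png")
E
```

```text
(no output)
```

View pics/c1.png

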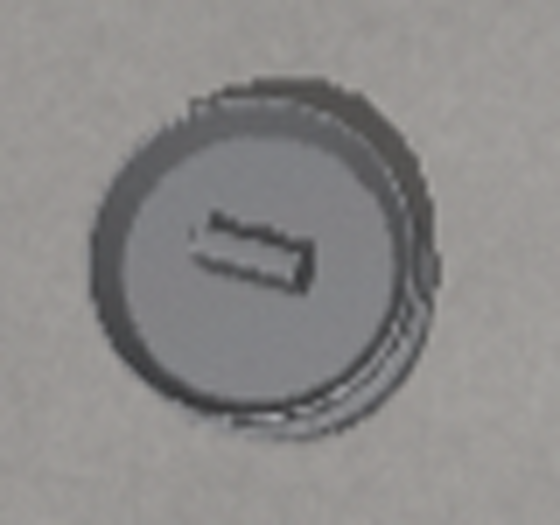

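View pics/c2.png

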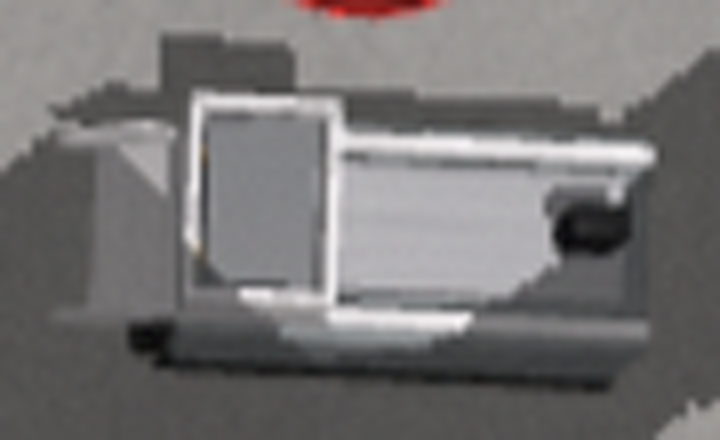

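View pics/c3.png

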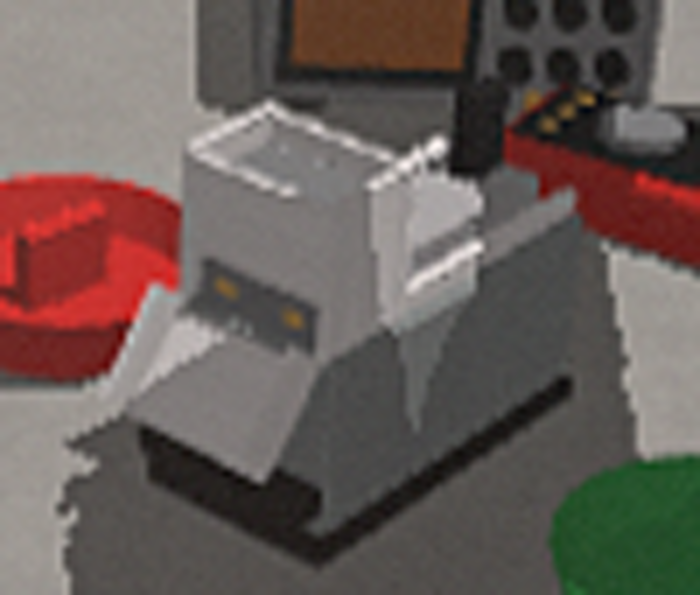

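View pics/c4.png

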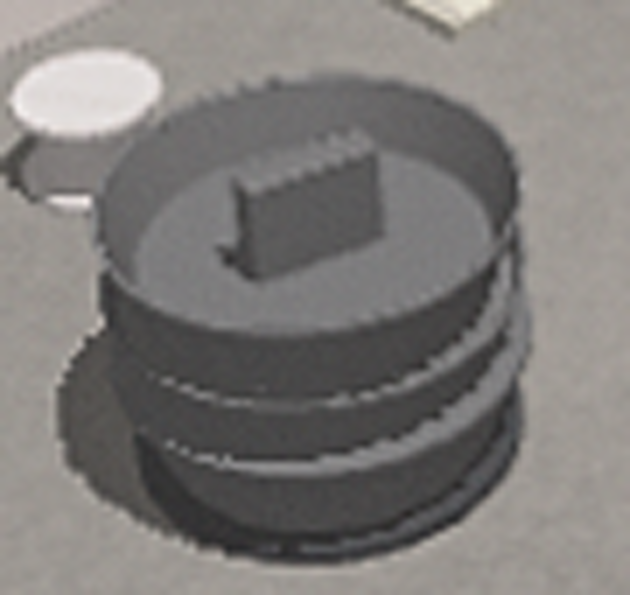

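```bash
cat > h.py <<'E'
import cv2,numpy as np
from plant import r
def cam(n):
    c=r.capture(n); return c
def ray(c,uv):
    K=c["intrinsics"];d=np.array([c["k1"],0,0,0,0.])
    p=cv2.undistortPoints(np.array([[uv]],float),K,d)[0,0]
    R=cv2.Rodrigues(np.array(c["rvec"],float))[0];t=np.array(c["tvec"]).ravel()
    return -R.T@t, R.T@np.array([p[0],p[1],1])
def onz(c,uv,z):
    o,d=ray(c,uv); return o+d*(z-o[2])/d[2]
def tri(c1,a,c2,b):
    o1,d1=ray(c1,a);o2,d2=ray(c2,b);A=np.c_[d1,-d2];s=np.linalg.lstsq(A,o2-o1,rcond=None)[0]
    p,q=o1+s[0]*d1,o2+s[1]*d2;return (p+q)/2,np.linalg.norm(p-q)
def proj(c,P):
    return cv2.projectPoints(np.array(P,float).reshape(-1,1,3),np.array(c["rvec"],float),np.array(c["tvec"],float),c["intrinsics"],np.array([c["k1"],0,0,0,0.]))[0][:,0]
E
python3 - <<'E'
from h import *
np.set_printoptions(precision=4,suppress=True)
T=cam("top");S=cam("side");print(ray(T,(0,0))[0],ray(S,(0,0))[0])
off=np.array
t1=lambda x,y:(205+(x+.5)/7-.5,160+(y+.5)/7-.5)
t2=lambda x,y:(320+(x+.5)/8-.5,185+(y+.5)/8-.5)
s3=lambda x,y:(305+(x+.5)/7-.5,155+(y+.5)/7-.5)
s4=lambda x,y:(200+(x+.5)/7-.5,215+(y+.5)/7-.5)
print("bar top view z.121")
for p in [(208,218),(303,243),(298,285),(193,258)]: print(onz(T,t1(*p),.121))
print("bar side corners z.121")
for p in [(232,182),(250,195),(380,152),(362,132)]: print(onz(S,s4(*p),.121))
print("tri",tri(T,t1(250,251),S,s4(306,165)))
print("mag z.167 top")
for p in [(193,95),(342,97),(336,303),(186,250)]: print(onz(T,t2(*p),.167))
print("mag side")
for p in [(187,150),(268,102),(395,158)]: print(onz(S,s3(*p),.167))
print("handle top"); print(onz(T,t2(590,228),.154))
print("handle side")
for p in [(455,88),(508,88)]: print(onz(S,s3(*p),.154))
# rim of tray, z=.106
im=T["color"]
print("rim L,R,T,B")
for p in [(92,270),(407,270),(250,97),(250,417)]: print(onz(T,t1(*p),.106))
E
```

```text
[ 0.2882 -0.0017  1.6008] [-0.0417  0.7118  0.6643]
bar top view z.121
[0.5757 0.2722 0.121 ]
[0.5649 0.2294 0.121 ]
[0.5458 0.2309 0.121 ]
[0.5575 0.2781 0.121 ]
bar side corners z.121
[0.5732 0.2794 0.121 ]
[0.563  0.2799 0.121 ]
[0.5491 0.2342 0.121 ]
[0.5626 0.2305 0.121 ]
tri (array([0.5624, 0.2542, 0.1194]), np.float64(0.0030324949565214664))
mag z.167 top
[ 0.5532 -0.0681  0.167 ]
[ 0.5532 -0.1247  0.167 ]
[ 0.4743 -0.1222  0.167 ]
[ 0.4938 -0.0657  0.167 ]
mag side
[ 0.5555 -0.0699  0.167 ]
[ 0.5582 -0.1287  0.167 ]
[ 0.4881 -0.122   0.167 ]
handle top
[ 0.5059 -0.2203  0.154 ]
handle side
[ 0.5212 -0.2185  0.154 ]
[ 0.5038 -0.2347  0.154 ]
rim L,R,T,B
[0.5541 0.326  0.106 ]
[0.5559 0.1846 0.106 ]
[0.6348 0.2583 0.106 ]
[0.4883 0.2524 0.106 ]
```

```bash
python3 - <<'E'
from h import *
np.set_printoptions(precision=4,suppress=True)
T=cam("top");S=cam("side")
for n,c in(("T",T),("S",S)): cv2.imwrite(f"pics/{n}1.png",c["color"][:,:,::-1])
t2=lambda x,y:(320+(x+.5)/8-.5,185+(y+.5)/8-.5)
def e(a,b,z):
    p,q=onz(T,t2(*a),z),onz(T,t2(*b),z); d=p-q; print(p,q,"y-axis yaw",np.degrees(np.arctan2(-d[0],d[1])))
e((345,130),(655,148),.112); e((325,313),(645,322),.1); e((155,360),(610,385),.0); e((193,95),(342,97),.167)
# black mask for handle
im=T["color"]; sub=im[200:225,380:405].max(2); print(sub[5:22,4:22])
# projected model check overlay
yaw=np.radians(-1.8); c0=np.array([.5137,-.0952,0])
X=np.array([np.cos(yaw),np.sin(yaw),0]);Y=np.array([-np.sin(yaw),np.cos(yaw),0])
def W(x,y,z): return c0+x*X+y*Y+[0,0,z]
def box(x0,x1,y0,y1,z): return [W(x0,y0,z),W(x1,y0,z),W(x1,y1,z),W(x0,y1,z)]
for n,c,(x0,y0,x1,y1) in(("T",T,(315,180,415,245)),("S",S,(300,150,400,240))):
    k=7; a=cv2.resize(c["color"][y0:y1,x0:x1,::-1],None,fx=k,fy=k,interpolation=cv2.INTER_CUBIC)
    for pts,col in ((box(-.039,.039,-.0285,.0285,.167),(0,0,255)),(box(-.007,.007,-.142,-.118,.154),(0,255,0)),(box(-.045,.045,-.158,.028,0.),(255,0,0)),(box(-.045,.045,-.158,.028,.095),(255,255,0)),(box(-.037,.037,.060,.061,.051),(255,0,255))):
        uv=(proj(c,pts)-[x0,y0]+.5)*k-.5
        cv2.polylines(a,[uv.round().astype(int)],True,col,1)
    cv2.imwrite(f"pics/ov{n}.png",a)
E
```

```text
[ 0.5501 -0.1306  0.112 ] [ 0.5444 -0.2528  0.112 ] y-axis yaw -2.672790638754709
[ 0.479  -0.1235  0.1   ] [ 0.4769 -0.2497  0.1   ] y-axis yaw -0.9648084978951638
[ 0.4711 -0.0604  0.    ] [ 0.4628 -0.2511  0.    ] y-axis yaw -2.51460159539599
[ 0.5532 -0.0681  0.167 ] [ 0.5532 -0.1247  0.167 ] y-axis yaw -0.07369941767494254
[[114 113 114 150 159 158 156 153 164 166 167 165 166 174 181 182 175 138]
 [156 154 138 148 148 148 147 127 128 130 128 128 115 144 141 139  94  82]
 [178 176 170 172 171 171 169 164 165 166 164 166 161 169 140 101  72  75]
 [177 180 178 179 176 128 128 126 126 127 127 130 176 172 100  75  73  76]
 [177 179 178 175 124  94  96  94  98  96  96 106 178 173  77  76  75  86]
 [182 178 177 175  98  95  93  70  59  62  67  71 113 104  53  75  75  90]
 [184 183 182 178  98  95  61  39  38  36  36  37  44  38  39  75  76  83]
 [179 180 181 177 158  82  23  26  45  41  40  31  34  33  37  76  76  83]
 [178 177 178 180 172  61  16  28  52  46  43  39  40  36  43  77  75  84]
 [178 179 179 179 173  42  17  17  31  32  34  30  30  30  41  75  75  81]
 [180 180 181 181 177  82  17  19  22  19  18  25  25  40  67  76  74  81]
 [179 179 182 181 177 126  48  47  50  48  30  33  52  83  78  76  74  84]
 [179 179 179 180 181 164  87  88  87  87  86  88  90  95  74  78  75  82]
 [181 181 181 178 130 127  97  98  97  97  98  98  99  92  78  78  75  83]
 [181 181 178 127  97  97  97  99  96  99  96  97  96  91  80  77  76  84]
 [175 130 125  98  95  98  98  96  96  98  96  95  96  92  77  78  72  82]
 [126  96  99  99 100  99  97  99  97  99 100  96  99  92  78  79  74  81]]
```

View pics/ovT.png

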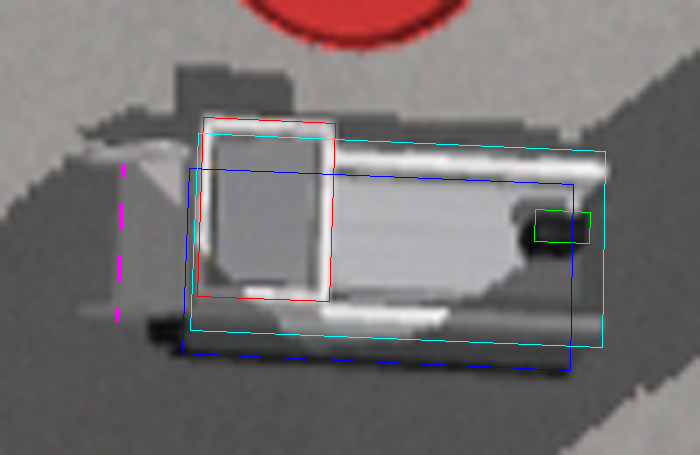

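View pics/ovS.png

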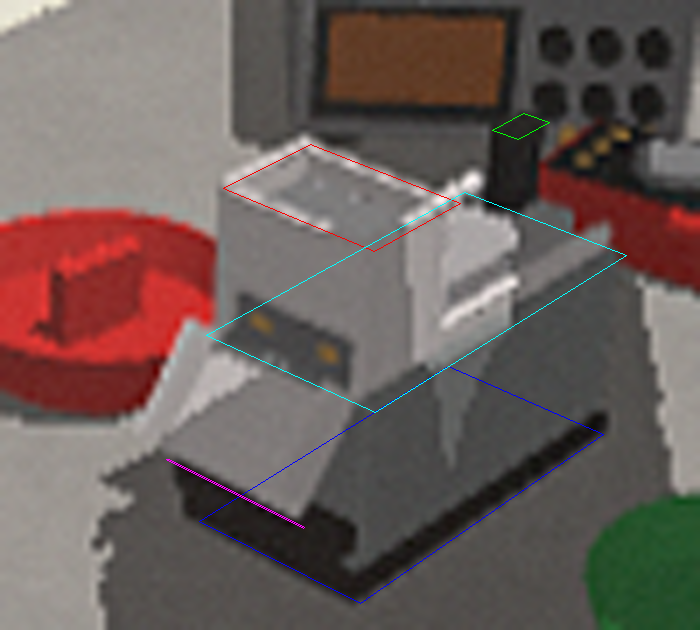

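```bash
python3 - <<'E'
from h import *
T=cv2.imread("pics/T1.png")
cv2.imwrite("pics/g.png",cv2.resize(T[330:400,240:400],None,fx=5,fy=5,interpolation=cv2.INTER_CUBIC))
E
```

```text
(no output)
```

View pics/g.png

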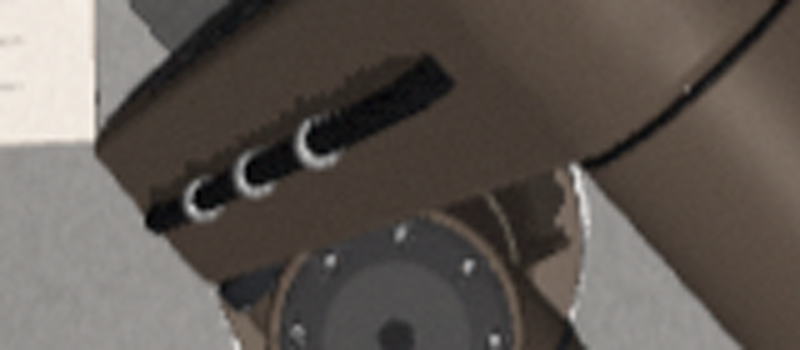

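```bash
python3 - <<'E'
from h import *
T=cv2.imread("pics/T1.png")
cv2.imwrite("pics/g2.png",cv2.resize(T[230:330,490:640],None,fx=5,fy=5,interpolation=cv2.INTER_CUBIC))
c=cam("top");print(proj(c,[[.2993,-.6045,.2256]]))
print(proj(c,[[.2993-.065*np.sin(np.radians(26.3))*s,-.6045+s*.065*np.cos(np.radians(26.3)),.2256] for s in (-1,1)]))
E
```

```text
[[533.0597224  282.92104995]]
[[552.73723027 272.87939135]
 [513.21853159 293.04697835]]
```

View pics/g2.png

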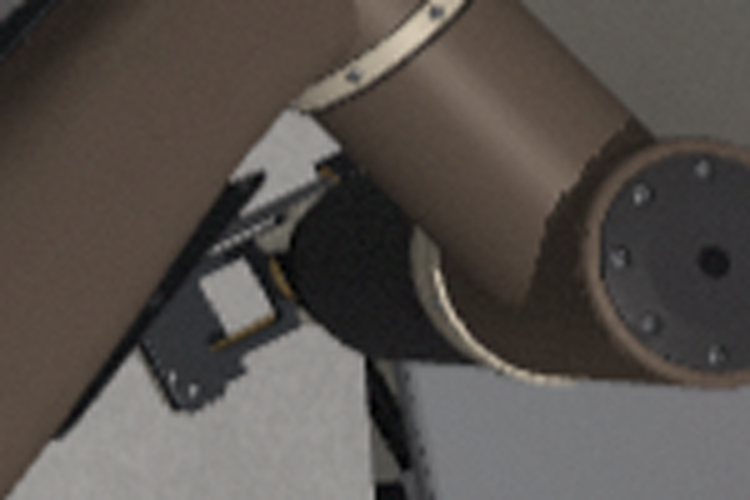

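```bash
cat >> h.py <<'E'
from scipy.spatial.transform import Rotation as Ro
def inc(pos,yaw,pose=None,rp=(180,0)):
    s=r.get_state(); p,e=(s["tcp_pos"],s["eef_rot"]) if pose is None else pose
    R0=Ro.from_euler("xyz",e,degrees=True);R1=Ro.from_euler("xyz",[rp[0],rp[1],yaw],degrees=True)
    return (R0.inv().apply(np.array(pos)-p)).round(4),(R0.inv()*R1).as_rotvec().round(4)
E
python3 - <<'E'
from h import *
print(inc([.562,.254,.22],-14,([.3,-.605,.227],[180,0,-153.656])))
print(inc([.562,.254,.22],-14))
E
```

```text
(array([-0.616 ,  0.6535,  0.007 ]), array([ 0.    ,  0.    , -2.4375]))
(array([-0.6164,  0.6531,  0.0066]), array([ 2.0000e-04,  4.0000e-04, -2.4375e+00]))
```

Call:
step_arm(increments=[[[-0.616, 0.6535, 0.007], [0, 0, -2.4375], 0.25], [[-0.616, 0.6535, 0.007], [0, 0, -2.4375], 0.25], [[-0.616, 0.6535, 0.007], [0, 0, -2.4375], 0.25], [[-0.616, 0.6535, 0.007], [0, 0, -2.4375], 0.25], [[-0.616, 0.6535, 0.007], [0, 0, -2.4375], 0.25], [[-0.616, 0.6535, 0.007], [0, 0, -2.4375], 0.25], [[-0.616, 0.6535, 0.007], [0, 0, -2.4375], 0.25], [[-0.616, 0.6535, 0.007], [0, 0, -2.4375], 0.25], [[-0.616, 0.6535, 0.007], [0, 0, -2.4375], 0.25], [[-0.616, 0.6535, 0.007], [0, 0, -2.4375], 0.25]])

```text
time_s: 1.35
tcp_pos: [0.4456, -0.1247, 0.2232]
eef_rot: [-179.9, -0.0, -67.4]
contact_force: [2.3, -0.1, 0.2]
gripper_width: 0.066
```

```bash
python3 - <<'E'
from h import *
print(r.get_state());print(inc([.562,.254,.2],-14))
E
```

```text
{'time_s': 1.35, 'joints': array([ 8.86356305e+00,  1.84223794e-01, -2.52624050e+01,  4.85480262e-03,
       -6.44768565e+01,  1.37826014e+01]), 'qd': array([62.61243618, -0.7138728 , -1.40018004,  0.21941306,  0.78241514,
       23.21125503]), 'joint_torque': array([ -7.08204567, -30.34323692,  27.04961836,   6.39591068,
        -0.1862688 ,  -0.71185576]), 'tcp_pos': array([ 0.44559942, -0.12465869,  0.22317582]), 'eef_rot': array([-1.79926733e+02, -2.24863230e-02, -6.73517611e+01]), 'contact_force': array([ 2.29197647, -0.09942189,  0.22122146]), 'moment': array([-0.05780888, -0.09766108,  0.02126798]), 'gripper_width': 0.06599930504497181}
(array([-0.3046, -0.2532,  0.0234]), array([-0.001 , -0.001 , -0.9312]))
```

Call:
step_arm(increments=[[[-0.29, -0.24, 0.02], [0, 0, -0.9], 0.25], [[-0.29, -0.24, 0.02], [0, 0, -0.9], 0.25], [[-0.29, -0.24, 0.02], [0, 0, -0.9], 0.25], [[-0.29, -0.24, 0.02], [0, 0, -0.9], 0.25], [[-0.29, -0.24, 0.02], [0, 0, -0.9], 0.25], [[-0.29, -0.24, 0.02], [0, 0, -0.9], 0.25], [[-0.29, -0.24, 0.02], [0, 0, -0.9], 0.25], [[-0.29, -0.24, 0.02], [0, 0, -0.9], 0.25], [[-0.29, -0.24, 0.02], [0, 0, -0.9], 0.25], [[-0.29, -0.24, 0.02], [0, 0, -0.9], 0.25]])

```text
time_s: 2.35
tcp_pos: [0.5572, 0.2331, 0.2021]
eef_rot: [179.9, 0.0, -16.1]
contact_force: [0.3, -0.4, 0.6]
gripper_width: 0.0659
```

```bash
python3 - <<'E'
from h import *
s=r.get_state();print(s["tcp_pos"],s["eef_rot"],s["joints"],s["qd"].round(1));print(inc([.562,.254,.14],-14))
E
```

```text
[0.55718327 0.233103   0.2020806 ] [ 1.79944079e+02  4.06132295e-02 -1.60864395e+01] [ 4.12153302e+01  1.49237985e+01 -1.06293410e+01 -4.39562402e-03
 -6.45158593e+01  3.27001438e+01] [-1.3 -1.4 -1.  -0.   0.   0.2]
(array([-0.0011, -0.0215,  0.0621]), array([ 0.001 ,  0.0007, -0.0364]))
```

Call:
step_arm(increments=[[[-0.001, -0.0215, 0.0], [0, 0, -0.036], 0.25], [[-0.001, -0.0215, 0.03], [0, 0, -0.036], 0.25], [[-0.001, -0.0215, 0.062], [0, 0, -0.036], 0.25], [[-0.001, -0.0215, 0.062], [0, 0, -0.036], 0.25], [[-0.001, -0.0215, 0.062], [0, 0, -0.036], 0.25]])

```text
time_s: 2.85
tcp_pos: [0.5627, 0.253, 0.1414]
eef_rot: [180.0, -0.0, -14.1]
contact_force: [0.3, 0.5, 1.0]
gripper_width: 0.0657
```

```bash
python3 - <<'E'
from h import *
s=r.get_state();print(s["tcp_pos"],s["eef_rot"],s["contact_force"]);print(inc([.562,.254,.092],-14))
c=cam("side");cv2.imwrite("pics/s2.png",cv2.resize(c["color"][150:310,170:330,::-1],None,fx=3.7,fy=3.7,interpolation=cv2.INTER_CUBIC))
c=cam("top");cv2.imwrite("pics/t2.png",cv2.resize(c["color"][120:260,180:320,::-1],None,fx=4,fy=4,interpolation=cv2.INTER_CUBIC))
E
```

```text
[0.56274758 0.25304832 0.14138888] [ 1.79958643e+02 -1.03457218e-02 -1.40855068e+01] [0.27553669 0.53659376 0.95117663]
(array([-0.001 , -0.0008,  0.0494]), array([ 0.0007, -0.0002, -0.0015]))
```

View pics/s2.png

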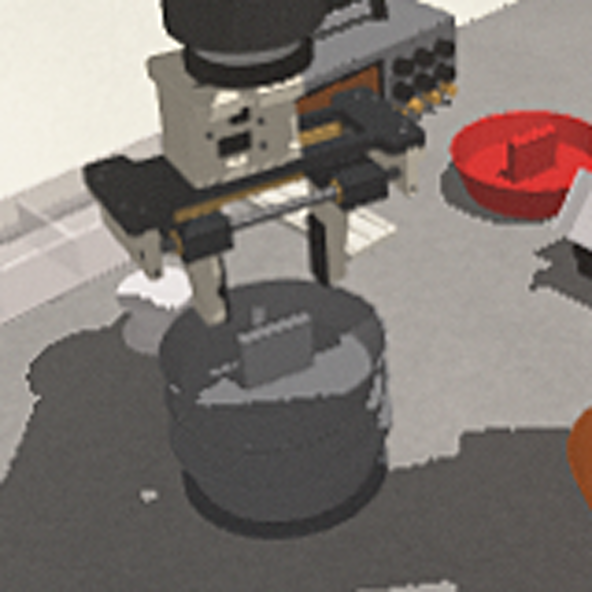

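View pics/t2.png

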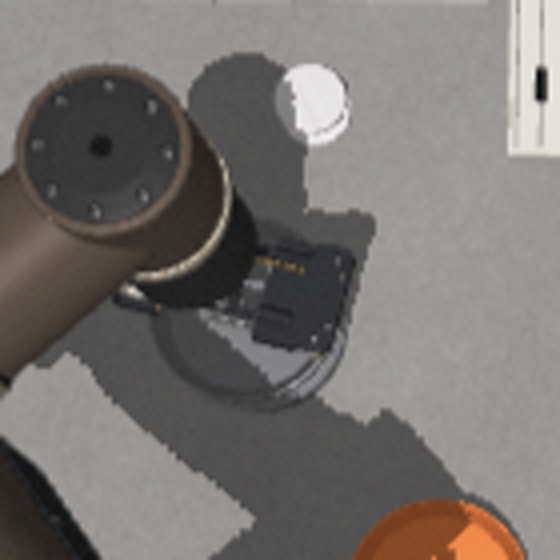

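The side crop shows the jaws straddling the bar lengthwise (fingers at 210,300 and 330,270; bar at 275,350). The gripper's long side lies along the jaw axis, so this grasp keeps its narrow side toward the chute later.

Call:
step_arm(increments=[[[-0.001, -0.001, 0.02], [0, 0, 0], 0.25], [[-0.001, -0.001, 0.035], [0, 0, 0], 0.25], [[-0.001, -0.001, 0.047], [0, 0, 0], 0.25], [[-0.001, -0.001, 0.047], [0, 0, 0], 0.25], [[-0.001, -0.001, 0.047], [0, 0, 0], 0.25]])

```text
time_s: 3.45
tcp_pos: [0.5623, 0.2551, 0.0946]
eef_rot: [-180.0, -0.1, -14.1]
contact_force: [0.9, -0.5, -0.9]
gripper_width: 0.0657
```

Call:
step_arm(force=10, increments=[[[0, 0, 0], [0, 0, 0], 0.6], [[0, 0, 0], [0, 0, 0], 0.6], [[0, 0, 0], [0, 0, 0], 0.6], [[0, 0, 0], [0, 0, 0], 0.6], [[0, 0, 0], [0, 0, 0], 0.6]])

```text
time_s: 3.95
tcp_pos: [0.5621, 0.2551, 0.0944]
eef_rot: [-180.0, -0.0, -14.1]
contact_force: [-2.0, 1.0, 5.3]
gripper_width: 0.0499
```

Call:
step_arm(force=30, increments=[[[0, 0, 0], [0, 0, 0], 0.6], [[0, 0, -0.001], [0, 0, 0], 0.6], [[0, 0, -0.002], [0, 0, 0], 0.6], [[0, 0, -0.003], [0, 0, 0], 0.6], [[0, 0, -0.003], [0, 0, 0], 0.6], [[0, 0, -0.003], [0, 0, 0], 0.6]])

```text
time_s: 4.55
tcp_pos: [0.5614, 0.2546, 0.0962]
eef_rot: [180.0, 0.0, -14.1]
contact_force: [-1.0, -1.4, -3.2]
gripper_width: 0.0496
```

```bash
python3 - <<'E'
from h import *
s=r.get_state();print(s["tcp_pos"],s["eef_rot"],s["contact_force"],s["moment"])
E
```

```text
[0.5613982  0.25460575 0.09619311] [ 1.79958510e+02  4.20634371e-02 -1.40910971e+01] [-1.01696864 -1.37010078 -3.16606953] [-0.04603271  0.23735757  0.00534879]
```

Call:
step_arm(increments=[[[0, 0, -0.001], [0, 0, 0.035], 0.6], [[0, 0, -0.001], [0, 0, 0.07], 0.6], [[0, 0, -0.001], [0, 0, 0.105], 0.6], [[0, 0, -0.001], [0, 0, 0.14], 0.6], [[0, 0, -0.001], [0, 0, 0.175], 0.6], [[0, 0, -0.001], [0, 0, 0.175], 0.6]])

```text
time_s: 5.15
tcp_pos: [0.5608, 0.254, 0.0963]
eef_rot: [179.9, 0.1, -24.2]
contact_force: [0.5, -0.0, -10.1]
gripper_width: 0.0496
```

```bash
cat > st.py <<'E'
from h import *
s=r.get_state();print(s["time_s"],s["tcp_pos"].round(4),s["eef_rot"].round(2),s["contact_force"].round(2),s["moment"].round(3),s["gripper_width"])
E
python3 st.py
```

```text
5.15 [0.5608 0.254  0.0963] [ 1.7986e+02  9.0000e-02 -2.4170e+01] [  0.5   -0.05 -10.11] [-0.451 -0.161 -0.025] 0.049600008968167325
```

Call:
step_arm(increments=[[[0, 0, 0], [0, 0, 0.035], 0.6], [[0, 0, 0], [0, 0, 0.07], 0.6], [[0, 0, 0], [0, 0, 0.105], 0.6], [[0, 0, 0], [0, 0, 0.105], 0.6]])

```text
time_s: 5.55
tcp_pos: [0.5607, 0.2542, 0.0963]
eef_rot: [179.9, 0.1, -30.1]
contact_force: [0.4, -0.7, -11.9]
gripper_width: 0.0499
```

Call:
step_arm(increments=[[[0, 0, 0], [0, 0, 0.035], 0.6], [[0, 0, 0], [0, 0, 0.07], 0.6], [[0, 0, 0], [0, 0, 0.105], 0.6], [[0, 0, 0], [0, 0, 0.105], 0.6]])

```text
time_s: 5.95
tcp_pos: [0.5607, 0.2543, 0.0963]
eef_rot: [179.9, 0.1, -36.1]
contact_force: [0.6, -1.3, -14.7]
gripper_width: 0.0495
```

Call:
step_arm(increments=[[[0, 0, 0.0005], [0, 0, 0.035], 0.6], [[0, 0, 0.0005], [0, 0, 0.07], 0.6], [[0, 0, 0.0005], [0, 0, 0.105], 0.6], [[0, 0, 0.0005], [0, 0, 0.105], 0.6]])

```text
time_s: 6.35
tcp_pos: [0.5611, 0.2546, 0.0963]
eef_rot: [179.9, 0.0, -42.1]
contact_force: [0.3, -0.7, -13.1]
gripper_width: 0.0499
```

Call:
step_arm(increments=[[[0, 0, 0], [0, 0, 0.035], 0.6], [[0, 0, 0], [0, 0, 0.07], 0.6], [[0, 0, 0], [0, 0, 0.105], 0.6], [[0, 0, 0], [0, 0, 0.105], 0.6]])

```text
time_s: 6.75
tcp_pos: [0.5611, 0.2547, 0.0964]
eef_rot: [179.9, 0.0, -48.1]
contact_force: [-0.2, 0.4, -14.9]
gripper_width: 0.0498
```

Turned 34°, still blocked. I'll go on.

Call:
step_arm(increments=[[[0, 0, 0.0005], [0, 0, 0.035], 0.6], [[0, 0, 0.0005], [0, 0, 0.07], 0.6], [[0, 0, 0.0005], [0, 0, 0.105], 0.6], [[0, 0, 0.0005], [0, 0, 0.105], 0.6]])

```text
time_s: 7.15
tcp_pos: [0.5616, 0.2548, 0.0966]
eef_rot: [180.0, 0.0, -54.1]
contact_force: [-0.2, 0.5, -11.6]
gripper_width: 0.0498
```

Call:
step_arm(increments=[[[0, 0, 0], [0, 0, 0.035], 0.6], [[0, 0, 0], [0, 0, 0.07], 0.6], [[0, 0, 0], [0, 0, 0.105], 0.6], [[0, 0, 0], [0, 0, 0.105], 0.6]])

```text
time_s: 7.55
tcp_pos: [0.5634, 0.2558, 0.0987]
eef_rot: [-179.8, -0.0, -60.1]
contact_force: [-0.1, -0.2, -0.6]
gripper_width: 0.05
```

The force dropped and z rose, so the tray is in the window. I'll turn a little more and lift.

Call:
step_arm(increments=[[[0, 0, 0], [0, 0, 0.035], 0.6], [[0, 0, 0], [0, 0, 0.08], 0.6], [[0, 0, -0.002], [0, 0, 0.08], 0.6], [[0, 0, -0.005], [0, 0, 0.08], 0.6], [[0, 0, -0.008], [0, 0, 0.08], 0.6], [[0, 0, -0.012], [0, 0, 0.08], 0.6], [[0, 0, -0.012], [0, 0, 0.08], 0.6]])

```text
time_s: 8.25
tcp_pos: [0.5622, 0.2552, 0.1096]
eef_rot: [-179.9, 0.0, -64.7]
contact_force: [-0.4, -0.1, -0.9]
gripper_width: 0.0498
```

```bash
python3 st.py
```

```text
8.25 [0.5622 0.2552 0.1096] [-1.7992e+02  1.0000e-02 -6.4740e+01] [-0.44 -0.12 -0.88] [ 0.001  0.17  -0.037] 0.04977931012534737
```

Call:
step_arm(increments=[[[0, 0, -0.03], [0, 0, 0], 0.6], [[0, 0, -0.06], [0, 0, 0], 0.6], [[0, 0, -0.06], [0, 0, 0], 0.6], [[0, 0, -0.06], [0, 0, 0], 0.6]])

```text
time_s: 8.65
tcp_pos: [0.562, 0.2551, 0.1694]
eef_rot: [-179.9, 0.0, -64.8]
contact_force: [-0.1, -0.7, -1.8]
gripper_width: 0.0499
```

```bash
python3 st.py; python3 -c "
from h import *
print(inc([.5195,.072,.16],-91.8))"
```

```text
8.65 [0.562  0.2551 0.1694] [-1.799e+02  4.000e-02 -6.478e+01] [-0.14 -0.73 -1.84] [-0.008  0.144  0.01 ] 0.049942389203211826
(array([0.1476, 0.1165, 0.0091]), array([-0.0015,  0.0012,  0.4716]))
```

Call:
step_arm(increments=[[[0.03, 0.024, 0.005], [0, 0, 0.1], 0.6], [[0.06, 0.047, 0.009], [0, 0, 0.2], 0.6], [[0.09, 0.071, 0.009], [0, 0, 0.3], 0.6], [[0.12, 0.095, 0.009], [0, 0, 0.4], 0.6], [[0.1475, 0.1165, 0.009], [0, 0, 0.4715], 0.6], [[0.1475, 0.1165, 0.009], [0, 0, 0.4715], 0.6], [[0.1475, 0.1165, 0.009], [0, 0, 0.4715], 0.6]])

```text
time_s: 9.35
tcp_pos: [0.5187, 0.0709, 0.159]
eef_rot: [179.9, -0.0, -91.9]
contact_force: [0.4, 0.2, -1.7]
gripper_width: 0.0497
```

```bash
python3 st.py; python3 -c "
from h import *
print(inc([.5195,.072,.16],-91.8))
for n in('side','top'):
  c=cam(n);cv2.imwrite(f'pics/{n}3.png',c['color'][:,:,::-1])"
```

```text
9.35 [0.5187 0.0709 0.159 ] [ 1.7995e+02 -2.0000e-02 -9.1860e+01] [ 0.38  0.24 -1.69] [0.078 0.052 0.017] 0.04970492226164852
(array([-0.0011, -0.0008, -0.001 ]), array([ 0.0009, -0.0003, -0.001 ]))
```

View pics/side3.png

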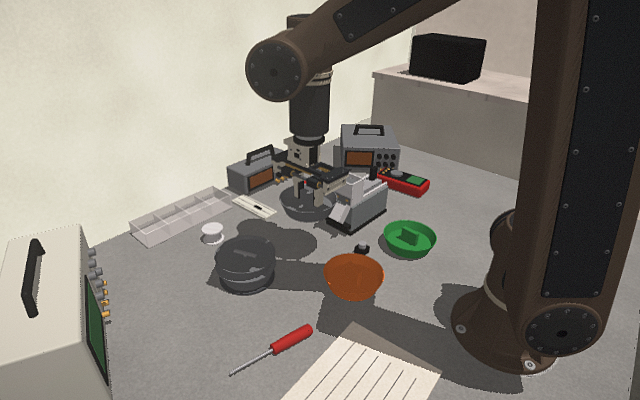

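View pics/top3.png

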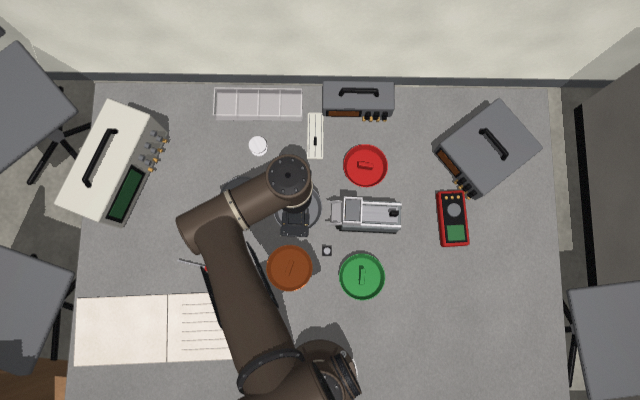

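```bash
python3 - <<'E'
from h import *
np.set_printoptions(precision=4,suppress=True)
T=cam("top")
yaw=np.radians(-1.8); c0=np.array([.5137,-.0952,0])
X=np.array([np.cos(yaw),np.sin(yaw),0]);Y=np.array([-np.sin(yaw),np.cos(yaw),0])
def W(x,y,z): return c0+x*X+y*Y+[0,0,z]
def box(x0,x1,y0,y1,z): return [W(x0,y0,z),W(x1,y0,z),W(x1,y1,z),W(x0,y1,z)]
x0,y0,x1,y1=300,170,415,250;k=6.9
a=cv2.resize(T["color"][y0:y1,x0:x1,::-1],None,fx=k,fy=k,interpolation=cv2.INTER_CUBIC)
cv2.imwrite("pics/d0.png",a)
for pts,col in ((box(-.039,.039,-.0285,.0285,.167),(0,0,255)),(box(-.007,.007,-.142,-.118,.154),(0,255,0)),(box(-.037,.037,.060,.061,.051),(255,0,255))):
    uv=(proj(T,pts)-[x0,y0]+.5)*k-.5
    cv2.polylines(a,[uv.round().astype(int)],True,col,1)
cv2.imwrite("pics/d1.png",a)
E
```

View pics/d0.png

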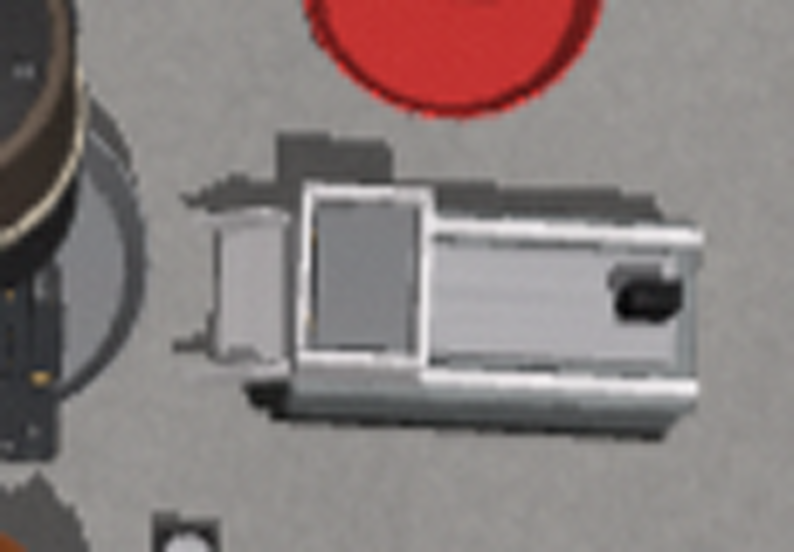

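View pics/d1.png

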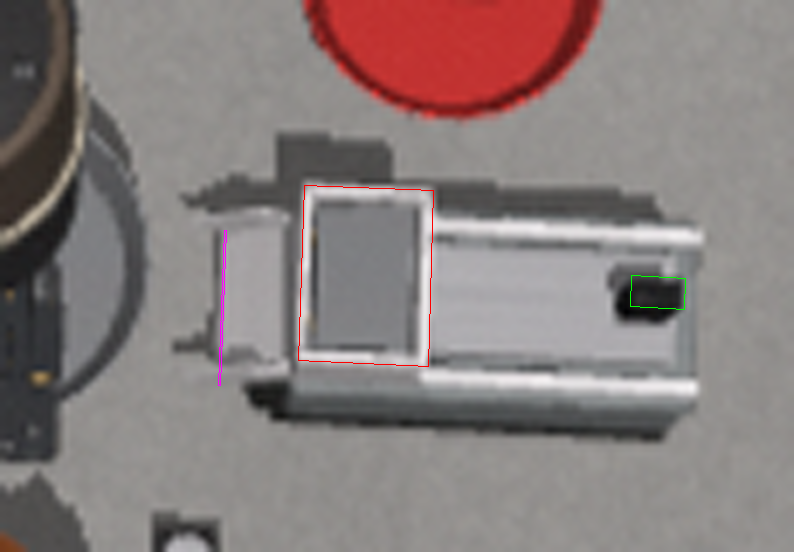

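Call:
step_arm(increments=[[[0, 0, 0.04], [0, 0, 0], 0.6], [[0, 0, 0.08], [0, 0, 0], 0.6], [[0, 0, 0.11], [0, 0, 0], 0.6], [[0, 0, 0.12], [0, 0, 0], 0.6], [[0, 0, 0.126], [0, 0, 0], 0.6], [[0, 0, 0.128], [0, 0, 0], 0.6], [[0, 0, 0.128], [0, 0, 0], 0.6]])

```text
time_s: 10.2
tcp_pos: [0.52, 0.0724, 0.0326]
eef_rot: [-179.9, 0.0, -91.8]
contact_force: [-0.3, 0.3, -1.2]
gripper_width: 0.0498
```

```bash
python3 st.py
```

```text
10.2 [0.52   0.0724 0.0326] [-1.7991e+02  4.0000e-02 -9.1770e+01] [-0.34  0.33 -1.15] [ 0.023  0.085 -0.075] 0.049776014061374906
```

Call:
step_arm(increments=[[[0, 0, 0.001], [0, 0, 0], 0.6], [[0, 0, 0.002], [0, 0, 0], 0.6], [[0, 0, 0.003], [0, 0, 0], 0.6], [[0, 0, 0.003], [0, 0, 0], 0.6], [[0, 0, 0.003], [0, 0, 0], 0.6]])

```text
time_s: 10.7
tcp_pos: [0.5192, 0.0718, 0.0288]
eef_rot: [-180.0, 0.0, -91.8]
contact_force: [0.6, -0.2, -1.0]
gripper_width: 0.0496
```

```bash
python3 st.py
```

```text
10.7 [0.5192 0.0718 0.0288] [-179.99    0.    -91.8 ] [ 0.57 -0.15 -1.  ] [ 0.03   0.068 -0.022] 0.04961937296301362
```

Call:
step_arm(increments=[[[0.008, 0, 0], [0, 0, 0], 0.6], [[0.016, 0, 0], [0, 0, 0], 0.6], [[0.024, 0, 0], [0, 0, 0], 0.6], [[0.03, 0, 0], [0, 0, 0], 0.6], [[0.034, 0, 0], [0, 0, 0], 0.6], [[0.038, 0, 0], [0, 0, 0], 0.6], [[0.04, 0, 0], [0, 0, 0], 0.6], [[0.04, 0, 0], [0, 0, 0], 0.6]])

```text
time_s: 11.5
tcp_pos: [0.5179, 0.0316, 0.0287]
eef_rot: [-180.0, 0.0, -91.8]
contact_force: [-0.3, -0.8, -1.6]
gripper_width: 0.0497
```

```bash
python3 st.py; python3 -c "
from h import *
for n in('side','top'):
  c=cam(n);cv2.imwrite(f'pics/{n}4.png',c['color'][:,:,::-1])
a=cv2.imread('pics/side4.png')[140:260,260:410];cv2.imwrite('pics/s4.png',cv2.resize(a,None,fx=4.8,fy=4.8,interpolation=cv2.INTER_CUBIC))
a=cv2.imread('pics/top4.png')[160:260,260:410];cv2.imwrite('pics/t4.png',cv2.resize(a,None,fx=5,fy=5,interpolation=cv2.INTER_CUBIC))"
```

```text
11.5 [0.5179 0.0316 0.0287] [-180.      0.    -91.82] [-0.26 -0.85 -1.56] [-0.013  0.062 -0.042] 0.049658897643791576
```

View pics/s4.png

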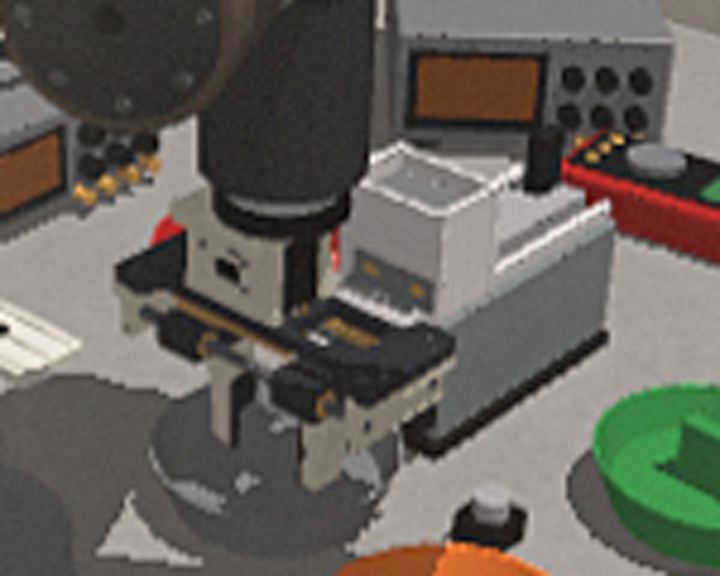

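View pics/t4.png

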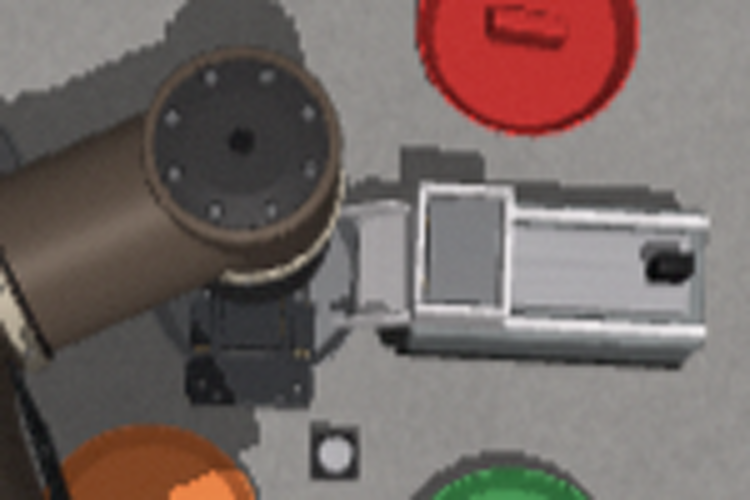

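Call:
step_arm(increments=[[[0.001, 0, 0], [0, 0, 0], 0.6], [[0.002, 0, 0.0003], [0, 0, 0], 0.6], [[0.002, 0, 0.0006], [0, 0, 0], 0.6], [[0.002, 0, 0.0006], [0, 0, 0], 0.6]])

```text
time_s: 12.0
tcp_pos: [0.518, 0.0299, 0.0284]
eef_rot: [-180.0, 0.0, -91.8]
contact_force: [-1.8, 1.1, 4.1]
gripper_width: 0.0493
```

```bash
python3 st.py
```

```text
12.0 [0.518  0.0299 0.0284] [-179.98    0.    -91.78] [-1.8   1.09  4.1 ] [0.184 0.799 0.041] 0.04931430458677766
```

The tray is on the bench (4 N upward). Releasing it.

Call:
step_arm(force=3, increments=[[[0, 0, -0.0005], [0, 0, 0], 0.6], [[0, 0, -0.0005], [0, 0, 0], 0.4], [[0, 0, -0.0005], [0, 0, 0], 0.3], [[0, 0, -0.0005], [0, 0, 0], 0.3], [[0, 0, -0.0005], [0, 0, 0], 0.3], [[0, 0, -0.0005], [0, 0, 0], 0.3]])

```text
time_s: 12.6
tcp_pos: [0.5179, 0.0298, 0.0286]
eef_rot: [-180.0, 0.0, -91.8]
contact_force: [0.3, 0.5, 0.9]
gripper_width: 0.061
```

```bash
python3 st.py
```

```text
12.6 [0.5179 0.0298 0.0286] [-180.     0.   -91.8] [0.29 0.45 0.85] [0.031 0.06  0.001] 0.06101898711854557
```

Call:
step_arm(increments=[[[0, 0, -0.03], [0, 0, 0], 0.3], [[0, 0, -0.06], [0, 0, 0], 0.3], [[0, 0, -0.11], [0, 0, 0], 0.3], [[0, 0, -0.16], [0, 0, 0], 0.5], [[0, 0, -0.21], [0, 0, 0], 1], [[0, 0, -0.222], [0, 0, 0], 1], [[0, 0, -0.222], [0, 0, 0], 1]])

```text
time_s: 13.3
tcp_pos: [0.519, 0.0302, 0.2533]
eef_rot: [-179.7, 0.1, -91.8]
contact_force: [-0.2, 0.4, -1.0]
gripper_width: 0.0347
```

```bash
python3 st.py;python3 -c "
from h import *
print(inc([.5105,-.28,.245],-91.5))"
```

```text
13.3 [0.519  0.0302 0.2533] [-1.7971e+02  1.3000e-01 -9.1800e+01] [-0.21  0.35 -1.04] [ 0.055  0.142 -0.072] 0.034724609736636755
(array([ 0.3103, -0.0012,  0.0076]), array([-0.0051,  0.0022, -0.0053]))
```

Call:
step_arm(increments=[[[0.04, 0, 0], [0, 0, 0], 1], [[0.08, 0, 0], [0, 0, 0], 1], [[0.12, 0, 0], [0, 0, 0], 1], [[0.16, 0, 0], [0, 0, 0], 1], [[0.2, 0, 0], [0, 0, 0], 1], [[0.24, 0, 0], [0, 0, 0], 1], [[0.28, 0, 0], [0, 0, 0], 1], [[0.31, 0, 0], [0, 0, 0], 1], [[0.31, -0.001, 0], [0, 0, 0], 1], [[0.31, -0.001, 0], [0, 0, 0], 1]])

```text
time_s: 14.3
tcp_pos: [0.5083, -0.2805, 0.2485]
eef_rot: [179.8, 0.1, -91.9]
contact_force: [0.0, -0.3, 0.6]
gripper_width: 0.0004
```

```bash
python3 st.py; python3 -c "
from h import *
for n in('side','top'):
  c=cam(n);cv2.imwrite(f'pics/{n}5.png',c['color'][:,:,::-1])
a=cv2.imread('pics/side5.png')[140:260,260:410];cv2.imwrite('pics/s5.png',cv2.resize(a,None,fx=4.8,fy=4.8,interpolation=cv2.INTER_CUBIC))
a=cv2.imread('pics/top5.png')[160:260,260:410];cv2.imwrite('pics/t5.png',cv2.resize(a,None,fx=5,fy=5,interpolation=cv2.INTER_CUBIC))"
```

```text
14.3 [ 0.5083 -0.2805  0.2485] [ 1.7983e+02  5.0000e-02 -9.1920e+01] [ 0.02 -0.31  0.59] [ 0.038  0.054 -0.019] 0.000422668927134042
```

View pics/s5.png

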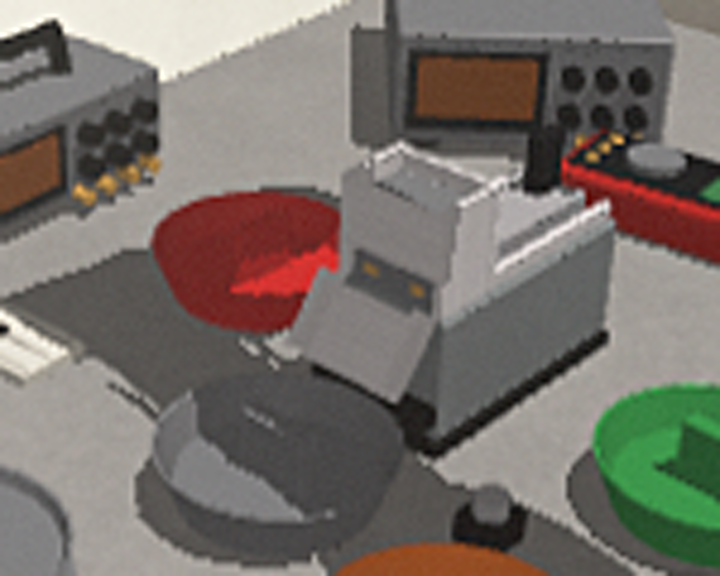

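View pics/t5.png

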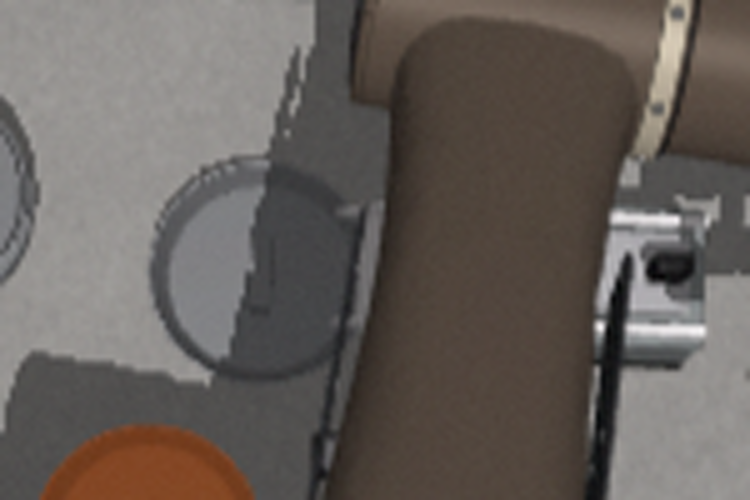

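```bash
python3 - <<'E'
from h import *
c=cam("top");f=lambda x,y:(260+(x+.5)/5-.5,160+(y+.5)/5-.5)
print("L",onz(c,f(150,270),.04),"T",onz(c,f(260,155),.04),"B",onz(c,f(265,381),.04),"bar",onz(c,f(260,278),.055))
print("handle top",onz(c,f(669,267),.154), "bar ends",onz(c,f(262,238),.055),onz(c,f(258,312),.055))
E
```

```text
L [0.51730881 0.10317002 0.04      ] T [0.59502006 0.03227939 0.04      ] B [0.44519513 0.02671708 0.04      ] bar [0.51069826 0.03069922 0.055     ]
handle top [ 0.50614539 -0.22059288  0.154     ] bar ends [0.53701905 0.02980279 0.055     ] [0.48844207 0.03165136 0.055     ]
```

Call:
step_arm(increments=[[[0, 0, 0.04], [0, 0, 0], 1], [[0, 0, 0.08], [0, 0, 0], 1], [[0, 0, 0.11], [0, 0, 0], 1], [[0, 0, 0.11], [0, 0, 0], 1], [[-0.01, 0, 0.11], [0, 0, 0], 1], [[-0.02, 0, 0.11], [0, 0, 0], 1], [[-0.02, 0, 0.11], [0, 0, 0], 1]])

```text
time_s: 15.15
tcp_pos: [0.511, -0.2588, 0.1427]
eef_rot: [-179.8, -0.0, -91.7]
contact_force: [-0.2, 0.4, -0.1]
gripper_width: 0.0004
```

```bash
python3 st.py
```

```text
15.15 [ 0.511  -0.2588  0.1427] [-1.798e+02 -2.000e-02 -9.171e+01] [-0.18  0.4  -0.08] [ 0.022  0.062 -0.022] 0.00036746773215502574
```

Call:
step_arm(increments=[[[-0.002, 0, 0.004], [0, 0, 0], 1], [[-0.005, 0, 0.004], [0, 0, 0], 1], [[-0.008, 0, 0.004], [0, 0, 0], 1], [[-0.011, 0, 0.004], [0, 0, 0], 1], [[-0.011, 0, 0.004], [0, 0, 0], 1]])

```text
time_s: 15.65
tcp_pos: [0.5101, -0.2489, 0.1366]
eef_rot: [180.0, -0.0, -91.8]
contact_force: [0.3, -0.8, 0.4]
gripper_width: 0.0002
```

Call:
step_arm(increments=[[[-0.002, 0, 0], [0, 0, 0], 1], [[-0.005, 0, 0], [0, 0, 0], 1], [[-0.007, 0, 0], [0, 0, 0], 1], [[-0.01, 0, 0], [0, 0, 0], 1], [[-0.01, 0, 0], [0, 0, 0], 1]])

```text
time_s: 16.15
tcp_pos: [0.5104, -0.2401, 0.1367]
eef_rot: [-180.0, -0.1, -91.8]
contact_force: [-0.4, -6.8, -1.2]
gripper_width: 0.0006
```

Call:
step_arm(increments=[[[-0.004, 0, 0], [0, 0, 0], 1], [[-0.008, 0, 0], [0, 0, 0], 1], [[-0.012, 0, 0], [0, 0, 0], 1], [[-0.016, 0, 0], [0, 0, 0], 1], [[-0.02, 0, 0], [0, 0, 0], 1], [[-0.024, 0, 0], [0, 0, 0], 1], [[-0.027, 0, 0], [0, 0, 0], 1], [[-0.03, 0, 0], [0, 0, 0], 1], [[-0.03, 0, 0], [0, 0, 0], 1]])

```text
time_s: 17.05
tcp_pos: [0.5116, -0.2103, 0.1367]
eef_rot: [-180.0, -0.1, -91.8]
contact_force: [1.1, -9.0, -2.5]
gripper_width: 0.0004
```

```bash
python3 st.py
```

```text
17.05 [ 0.5116 -0.2103  0.1367] [-1.7998e+02 -1.1000e-01 -9.1810e+01] [ 1.09 -9.02 -2.47] [-2.946 -0.313 -0.042] 0.0003888249936874931
```

Call:
step_arm(increments=[[[-0.003, 0, 0], [0, 0, 0], 1], [[-0.006, 0, 0], [0, 0, 0], 1], [[-0.009, 0, 0], [0, 0, 0], 1], [[-0.012, 0, 0], [0, 0, 0], 1], [[-0.015, 0, 0], [0, 0, 0], 1], [[-0.018, 0, 0], [0, 0, 0], 1], [[-0.018, 0, 0], [0, 0, 0], 1]])

```text
time_s: 17.75
tcp_pos: [0.5122, -0.1924, 0.1367]
eef_rot: [-180.0, -0.1, -91.8]
contact_force: [1.3, -9.2, -2.1]
gripper_width: 0.0005
```

```bash
python3 st.py; python3 -c "
from h import *
for n in('side','top'):
  c=cam(n);cv2.imwrite(f'pics/{n}6.png',c['color'][:,:,::-1])
a=cv2.imread('pics/side6.png')[140:260,260:410];cv2.imwrite('pics/s6.png',cv2.resize(a,None,fx=4.8,fy=4.8,interpolation=cv2.INTER_CUBIC))"
```

```text
17.75 [ 0.5122 -0.1924  0.1367] [-1.7997e+02 -1.1000e-01 -9.1800e+01] [ 1.29 -9.23 -2.14] [-3.205 -0.586 -0.04 ] 0.0004972648921226563
```

View pics/s6.png

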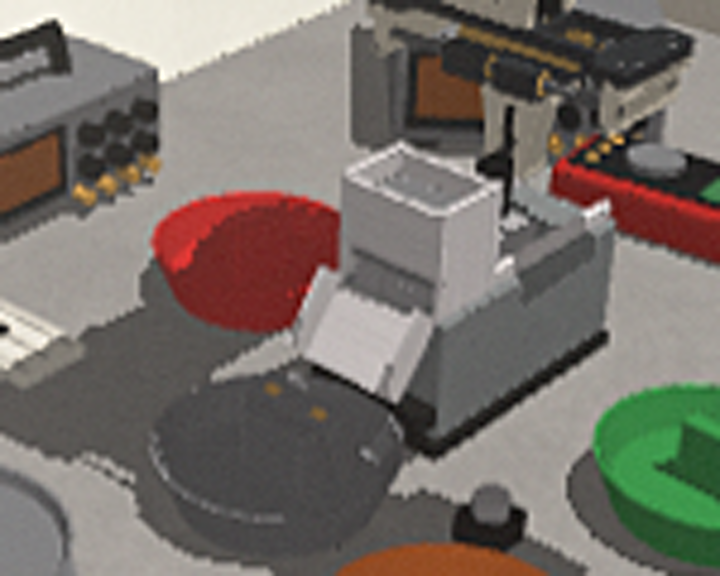

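The pack has already left: its gold contacts show in the tray at crop (275,390)/(318,412). The dispenser hasn't moved. I'll go on gently to the stop.

Call:
step_arm(increments=[[[-0.0015, 0, 0], [0, 0, 0], 1], [[-0.003, 0, 0], [0, 0, 0], 1], [[-0.0045, 0, 0], [0, 0, 0], 1], [[-0.006, 0, 0], [0, 0, 0], 1], [[-0.006, 0, 0], [0, 0, 0], 1]])

```text
time_s: 18.35
tcp_pos: [0.5124, -0.1868, 0.1367]
eef_rot: [-180.0, -0.1, -91.8]
contact_force: [2.9, -10.9, -2.8]
gripper_width: 0.0
```

Call:
step_arm(increments=[[[-0.001, 0, 0], [0, 0, 0], 1], [[-0.002, 0, 0], [0, 0, 0], 1], [[-0.002, 0, 0], [0, 0, 0], 1]])

```text
time_s: 18.65
tcp_pos: [0.5124, -0.1859, 0.137]
eef_rot: [-180.0, -0.2, -91.8]
contact_force: [1.7, -16.9, -3.9]
gripper_width: 0.0006
```

Call:
step_arm(increments=[[[0.001, 0, -0.05], [0, 0, 0], 1], [[0.001, 0, -0.09], [0, 0, 0], 1], [[0.001, 0, -0.11], [0, 0, 0], 1], [[0.001, 0, -0.11], [0, 0, 0], 1], [[0.001, 0, -0.11], [0, 0, 0], 1]])

```text
time_s: 19.15
tcp_pos: [0.5121, -0.184, 0.2466]
eef_rot: [-180.0, 0.0, -91.8]
contact_force: [-0.4, 0.5, -0.5]
gripper_width: 0.0004
```

```bash
python3 st.py; python3 -c "
from h import *
for n in('side','top'):
  c=cam(n);cv2.imwrite(f'pics/{n}7.png',c['color'][:,:,::-1])
a=cv2.imread('pics/side7.png')[140:260,260:410];cv2.imwrite('pics/s7.png',cv2.resize(a,None,fx=4.8,fy=4.8,interpolation=cv2.INTER_CUBIC))"
```

```text
19.15 [ 0.5121 -0.184   0.2466] [-1.7996e+02  3.0000e-02 -9.1820e+01] [-0.45  0.51 -0.54] [0.032 0.149 0.006] 0.000419172820621351
```

View pics/s7.png

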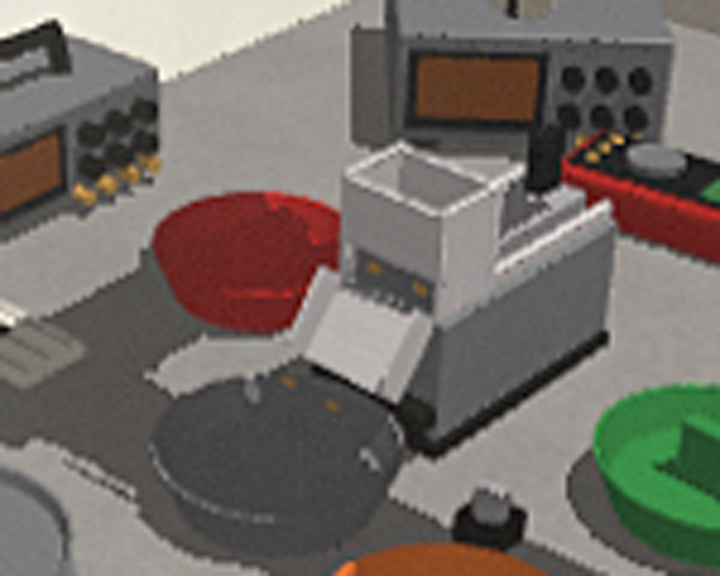

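View pics/top7.png

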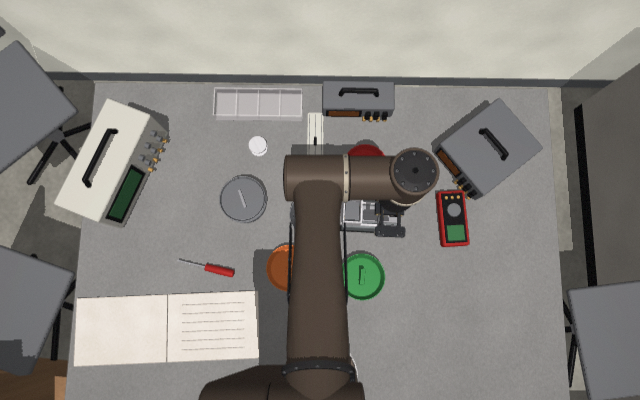

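Call:
step_arm(increments=[[[0.04, 0, -0.02], [0, 0, 0], 1], [[0.08, 0, -0.02], [0, 0, 0], 1], [[0.12, 0, -0.02], [0, 0, 0], 1], [[0.16, 0, -0.02], [0, 0, 0], 1], [[0.2, 0, -0.02], [0, 0, 0], 1], [[0.24, 0, -0.02], [0, 0, 0], 1], [[0.28, 0, -0.02], [0, 0, 0], 1], [[0.28, 0, -0.02], [0, 0, 0], 1], [[0.28, 0, -0.02], [0, 0, 0], 1]])

```text
time_s: 20.15
tcp_pos: [0.5024, -0.4646, 0.2641]
eef_rot: [179.8, 0.1, -91.9]
contact_force: [-0.3, 0.6, -0.5]
gripper_width: 0.0005
```

```bash
python3 st.py; python3 -c "
from h import *
for n in('side','top'):
  c=cam(n);cv2.imwrite(f'pics/{n}8.png',c['color'][:,:,::-1])
a=cv2.imread('pics/side8.png')[140:260,260:410];cv2.imwrite('pics/s8.png',cv2.resize(a,None,fx=4.8,fy=4.8,interpolation=cv2.INTER_CUBIC))
a=cv2.imread('pics/top8.png')[160:260,260:410];cv2.imwrite('pics/t8.png',cv2.resize(a,None,fx=5,fy=5,interpolation=cv2.INTER_CUBIC))"
```

```text
20.15 [ 0.5024 -0.4646  0.2641] [ 1.7982e+02  1.1000e-01 -9.1920e+01] [-0.3   0.61 -0.5 ] [-0.003  0.115 -0.02 ] 0.00046462565815004746
```

View pics/s8.png

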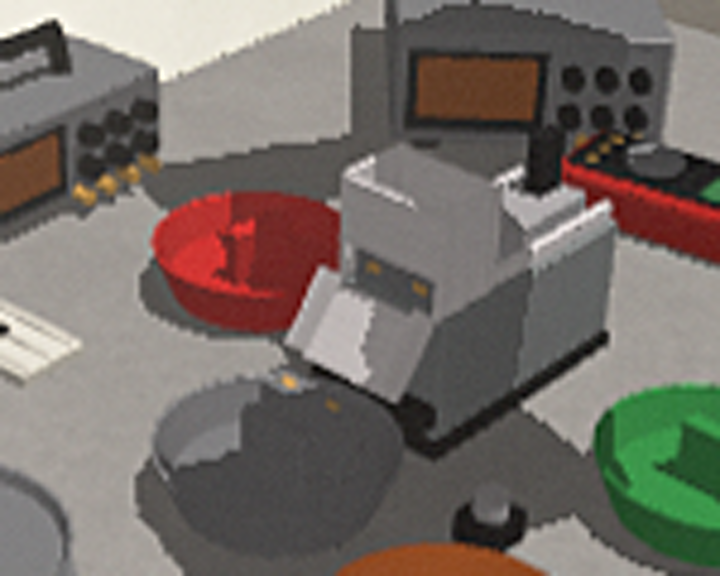

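View pics/t8.png

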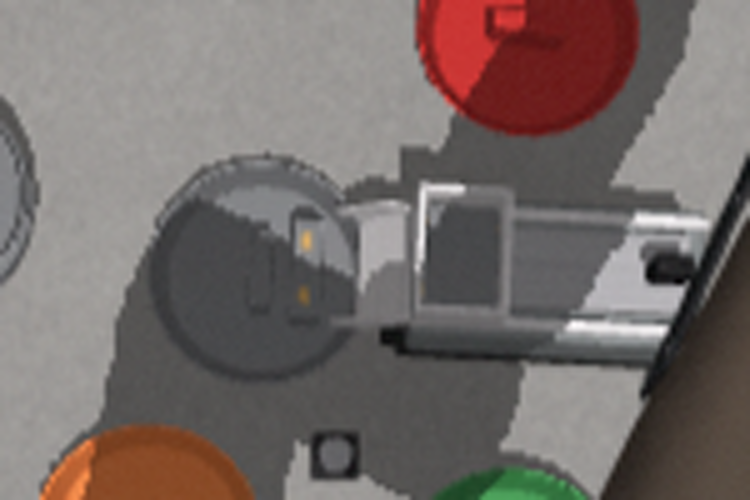

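The pack lies in the tray between bar and chute, with its contacts at top crop (307,240) and (303,295), at rest across two pictures. The handle is home at (669,267), and the tray and dispenser have not moved. Handing in.

```bash
python3 -c "
from plant import r
print(r.close_job())"
```

```text
the job is handed in; nothing more can be done
None
```

The job is done and handed in at about 20 s of the 72 s allowed. No verdict came back, so the results below are from my own checks.

- **Tray:** I gripped the bar by its ends and turned the tray clockwise while lifting. It was blocked until about 40–46°, and at about 50° it lifted straight out. I set it down 40 mm out from the chute, slid it in and let go. From the top view its centre is about (0.519, 0.029), against an estimated spot of (0.5175, 0.027).
- **Slide:** I pushed the handle about 62 mm to its stop, then lifted the fingers off so the slide could snap back. I could not measure its snap-back speed. The last pictures show the handle back at its home position.
- **Packs:** The first pack dropped during the push. It lies in the tray between the bar and the chute, and its contacts did not move between two pictures about a second apart. It may be leaning slightly rather than lying flat. The next pack's contacts show at the magazine outlet; I did not check the third pack separately.
- **Dispenser and bystanders:** The dispenser and the bystanders I could see looked unmoved. The push peaked at about 17 N when it reached the stop, right at the limit where the dispenser can shift.

The two camera views of the dispenser disagreed by about 3 mm, well within the placing tolerance. No check failed.

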